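Hook the frame tray out and put the glasses away

ROBOT

A 6-joint arm with a two-finger parallel gripper is mounted at the origin on the work surface. World frame = base frame: x ahead of the robot, y to its left, z up, the work surface at z = 0. Lengths are in m, angles in degrees, forces in N, time in s.
With the tool pointing down it reaches from about 0.275 to 0.775 m from the base axis. Payload 14.6 kg.
Tool frame: the origin (TCP) lies at the very end of the fingers, on their centre line; the grasp point (between the pads) lies 19 mm behind it; z points along the fingers, y is the line along which they close (so a half turn about z gives the same grasp; the last joint's range is limited). The gripper opens to 85 mm and grips with 20 to 120 N. Pads are 22 mm wide; open, the fingers measure 114 mm over their backs; the gripper's body (76 mm by 85 mm) begins 54 mm behind the grasp point. The pads swing forward as they close: fully open they stand 13 mm farther back than shut.
Start: joints at [58.138, 15.075, -2.767, 72.158, 0, 81.102], TCP at [0.205, 0.483, 0.231] pointing down, gripper open.
Joint ranges: [-151.79, 151.79], [-50.71, 97.33], [-67.44, 78.34], [-121.81, 120.89], [-77.56, 73.72], [-180, 180]. Speed limits (degrees/s): [108.29, 108.29, 147.25, 159.86, 180, 180].

INTERFACE

Orientations are given as a 3x3 rotation matrix whose columns are the frame's x, y, z axes.
In Python, from workcell import * gives the robot as it stands.
- The arm moves only by the shell command python3 -m pendant 'ROWS' [FORCE]. ROWS is JSON, a list of rows, each a list of 3 entries, a list of its own where there are three numbers: the shift along the tool's x, y, z in units of 3 cm (1.0 is 3 cm), then the turn about the tool's z in units of 2 rad (1.0 is 2 rad), then the closure, from 0 (fully open) to 1 (shut). A call has 1 to 12 rows; each row shifts and turns the commanded pose from where the row before left it, along the tool's axes as they then stand; what a row does not reach is not made up. A row lasts 1/12 s, in which the tool goes at most 41.7 mm and 7.16 degrees, less where a joint would pass 70% of its speed; a pose out of reach is approached as far as the arm can. A call with a number of a shift or a turn outside -1 to 1 is refused whole. A call with a gripper value outside its range is refused whole. The fingers move at their own pace and stop on an object; FORCE is the grip in N (left out, the last holds). Time passes only in rows, so rows that do not move let the fingers close. It gives the time, the measured TCP pose, the force, the opening and the grip force at its end, in the units of the state.
- get_obs(): the state, without advancing time (a new reading comes with each control period).
- snapshot(name): name is "side" or "top"; returns a dict with "frame" (384x512x3 uint8, red, green, blue), "fx", "fy", "cx", "cy" (pixels), "k1" (the pictures are not rectified: a ray, as slopes to the right and down, at radius r is drawn at 1 + k1 r^2 times it, then the intrinsics apply), "R" (3x3) and "t" (3): a world point X has camera coordinates R X + t. Camera axes: x right, y down, z forward; pixel columns grow to the right and rows downward; lengths in m; the calibration is good to about 2 mm. A picture is of the moment at which its call begins. There is no depth.
- hand_in(): hands the job in; it is judged then, once.
The state is a dict: "time": time; "q": joint angles; "qd": joint speeds; "joint_efforts": joint torques, N m; "tcp_pos": TCP position; "ee_rot": TCP orientation; "force": force on the tool from outside, world axes, zero at the start; "torque": the same for the moment, N m; "gripper_width": finger opening in m; "gripper_force": force on a finger pad.
Only numpy, scipy, OpenCV 4.12 (cv2) and the standard library are available. Lean on these libraries where they do the work, as an engineer would, in place of code of your own. Each camera call takes 0.05 s, during which the arm holds its last target. There are 200 camera calls.

TASK

Hold the wooden-handled hook by its handle, reach its turned-down end under the clear display riser into the tray's empty front compartment, and with the hook drag the tray until all of it is out from under the riser, without tipping the glasses already in it and without touching the tray with the gripper or arm while any of it is still under the riser. Then lay the hook down on the table clear of the tray, and gently stand the loose pair of glasses in the empty front compartment. Leave the bottle and the glasses case where they are.

Things in the scene. Friction and masses are not known exactly. Their poses are not given: they have to be found in the camera images.
- riser: Fixed clear acrylic display riser on four 14 mm steel posts: plate 250 (its x) by 320 (y) mm, underside 110 and top 116 mm above the table, post heads 3 mm higher. Origin on the table below the plate's centre, z up. Its front, towards which to drag, is its -x edge at x = -125 mm; posts at x = +-117, y = +-152 mm. Only the tray stands beneath.
- tray: Loose black open tray, 170 (x) by 190 (y) by 30 mm high, 5 mm walls and floor, about 0.4 kg, wholly under the riser at the start, its front wall about 45 to 75 mm inside. Origin: centre of its underside, z up. Front is its -x wall. A 26 mm high divider along y at x = 0 makes a front compartment (empty; x -80 to -2, y +-90 mm) and a back one holding the stored glasses.
- tray_slot (a point): Centre of the floor of the tray's empty front compartment, 41 mm in front of the tray's centre and 5 mm above its underside.
- tray_back_left (a point): Lower back corner of the tray, at x = +85, y = +95 mm in the tray's frame.
- tray_back_right (a point): Lower back corner of the tray, at x = +85, y = -95 mm in the tray's frame.
- hook: Loose hook tool, 0.15 kg, resting upright on its handle and turned-down end. Wooden handle 110 (x) by 24 (y) by 30 mm high; origin at the centre of its underside, +x towards the hook end, z up. A 6 mm steel rod rises from its front to centre height 40 mm at x = 78, runs level to x = 200 mm and turns straight down, ending level with the handle's underside.
- hook_grip (a point): Where to hold the hook: on the handle, 15 mm ahead of its middle (near the centre of mass), 24 mm above its underside. Fingers close across the 24 mm width.
- hook_tip (a point): Lower end of the hook's turned-down end, 200 mm ahead of the hook's origin, at the height of the handle's underside; the 6 mm rod end is centred here and the level rod's underside is 37 mm above.
- glasses: Loose pair of dark brown spectacles with the arms folded behind, standing upright on its lens rims and arm tips: 130 mm wide (y), about 34 mm deep (x from -13.5 to +20 mm), 40 mm high, 0.04 kg. Origin at the underside, z up; the lenses face its -x.
- glasses_grip (a point): Where to pinch the loose glasses from above: at the nose bridge, 3 mm in front of the origin (its -x side) and 30 mm above the underside; between the bridge's front and the folded arms the pinch is 20 mm thick along the glasses' x.
- stored: A like pair of spectacles, black, standing folded in the tray's back compartment; origin at its underside, z up, lenses facing its -x. It must stay standing there.
- bottle: Water bottle, 68 mm diameter, 200 mm high, standing on the table; bystander. Origin at the centre of its underside.
- case: Closed grey hard spectacle case, 65 by 165 by 36 mm; bystander. Origin at the centre of its underside, long along its y.
Mind the look-alikes: they are no part of the job. Of the things that look like the glasses, take the one that is farthest to the robot's right at the start.

How it is judged:
By the outcome, as a careful person would: the job done as asked, in the order asked, and still so for the second after the job is handed in, with the robot touching nothing.
It also fails if it takes over 69 s, if anything falls off the work surface, if the arm or the gripper's body presses on something with over 40 N, if the wrist force passes 120 N, or if a joint passes its speed limit or range.

## Working session

There is one attempt and no reset: what is moved stays moved. The work goes in short steps, Python scripts to look and compute and a shell command to move; the robot and the scene stay as the last step left them, time stands still between calls to the robot, and variables do not carry over. Pictures are saved under pics/ and viewed, at most 10 in all, crops included, and the job is handed in when it is done.

```bash
mkdir -p pics; cat > h.py <<'E'
from workcell import *
import numpy as np, cv2
def load(n):
    s=dict(np.load(f'{n}.npz')); return s
def snap(n,f):
    s=snapshot(n); np.savez(f+'.npz',**{k:np.array(v) for k,v in s.items()}); cv2.imwrite(f'pics/{f}.png',s['frame'][:,:,::-1]); return s
def ray(s,u,v):
    K=np.array([[s['fx'],0,s['cx']],[0,s['fy'],s['cy']],[0,0,1]],float)
    p=cv2.undistortPoints(np.array([[[u,v]]],float),K,np.array([s['k1'],0,0,0.]))[0,0]
    R=np.array(s['R']);return -R.T@np.array(s['t']), R.T@np.array([p[0],p[1],1])
def onz(s,u,v,z):
    c,d=ray(s,u,v); return c+d*(z-c[2])/d[2]
def proj(s,X):
    c=np.array(s['R'])@np.array(X)+s['t'];p=c[:2]/c[2];p=p*(1+s['k1']*(p@p));return p*[s['fx'],s['fy']]+[s['cx'],s['cy']]
E
python3 - <<'E'
from h import *
for n in('top','side'):
    s=snap(n,n+'0');print(n,s['fx'],s['k1'],-np.array(s['R']).T@s['t'])
a=cv2.imread('pics/top0.png');cv2.imwrite('pics/top0b.png',cv2.resize(a,(800,600),interpolation=cv2.INTER_CUBIC))
a=cv2.imread('pics/side0.png');cv2.imwrite('pics/side0b.png',cv2.resize(a,(800,600),interpolation=cv2.INTER_CUBIC))
o=get_obs();print(o['tcp_pos'],o['ee_rot'],o['time'])
E
```

```text
top 491.69003008695495 -0.09740829222894215 [0.35455396 0.03842101 1.54633755]
side 382.7112523244713 -0.02360382699726623 [0.31625162 1.01987925 0.67599574]
[0.20471568 0.4831948  0.23086675] [[-9.20748889e-01  3.90155447e-01 -4.59221112e-04]
 [ 3.90155705e-01  9.20748518e-01 -8.31758381e-04]
 [ 9.83120957e-05 -9.45008342e-04 -9.99999549e-01]] 0.1
```

View pics/top0b.png

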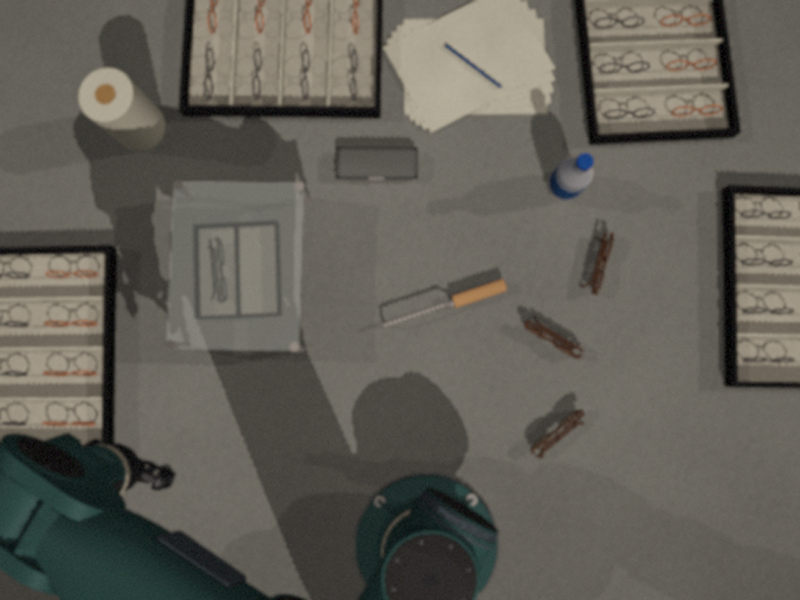

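View pics/side0b.png

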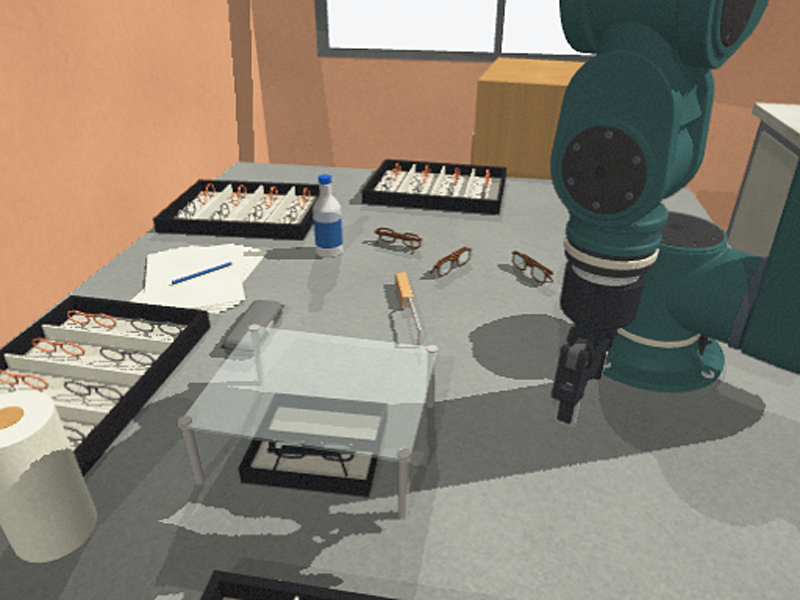

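The top view (800-px scale) shows the riser at about (237,265) with the tray under it, its empty compartment facing image right. The hook has its handle at (480,293) and its tip at (381,322). The case is at (376,160) and the bottle at (572,177).

There are three brown candidates: A (600,258), B (552,335) and C (558,432). The robot's right is image right, so A is the farthest right. I'll confirm that with coordinates and a crop.

```bash
python3 - <<'E'
from h import *
T=load('top0');S=load('side0')
def comps(s,m,amin):
    n,l,st,c=cv2.connectedComponentsWithStats(m.astype(np.uint8)*255)
    return [(st[i],c[i],np.argwhere(l==i)[:,::-1].astype(np.float32)) for i in range(1,n) if st[i][4]>=amin]
for nm,s in(('top',T),('side',S)):
    h=cv2.cvtColor(s['frame'],cv2.COLOR_RGB2HSV).astype(int);H,Sa,V=h[...,0],h[...,1],h[...,2]
    print(nm,'handle')
    for st,c,p in comps(s,(H>8)&(H<22)&(Sa>130)&(V>90),20): print(st,c.round(1), cv2.boxPoints(cv2.minAreaRect(p)).round(1).tolist(), onz(s,*c,.03).round(3))
    print('brown')
    for st,c,p in comps(s,((H<14)|(H>172))&(Sa>70)&(V<130),25): print(st,c.round(1), onz(s,*c,.025).round(3))
for nm,px in dict(A=(600,258),B=(552,335),C=(558,432)).items(): print(nm,onz(T,px[0]*.64,px[1]*.64,.025).round(3))
print('riser heads side',[onz(S,u*.64,v*.64,.119).round(3).tolist() for u,v in((254,327),(433,349),(186,422),(404,453))])
print('riser corners top',[onz(T,u*.64,v*.64,.116).round(3).tolist() for u,v in((300,183),(298,349),(175,183),(167,347))])
f=T['frame'][:,:,::-1]
a=cv2.resize(f[135:300,325:405],None,fx=3.6,fy=3.6,interpolation=cv2.INTER_CUBIC)
b=cv2.resize(f[105:235,100:335],None,fx=2.1,fy=2.1,interpolation=cv2.INTER_CUBIC)
b2=cv2.resize(S['frame'][190:335,100:300,::-1],None,fx=2.2,fy=2.2,interpolation=cv2.INTER_CUBIC)
c=np.zeros((600,800,3),np.uint8)
c[:594,:288]=a;c[:273,295:295+493]=b;c[280:280+319,295:735]=b2
cv2.imwrite('pics/c1.png',c)
E
```

```text
top handle
[62 55 11 10 79] [66.9 59.7] [[60.599998474121094, 61.79999923706055], [64.80000305175781, 53.400001525878906], [73.19999694824219, 57.599998474121094], [69.0, 66.0]] [0.924 0.648 0.03 ]
brown
[378 149  15  39 215] [384.4 167.6] [ 0.555 -0.362  0.025]
[336 205  36  24 248] [353.3 215.8] [ 0.406 -0.258  0.025]
[340 263  34  29 204] [357.6 276.4] [ 0.219 -0.266  0.025]
side handle
[ 303   37   71   71 1818] [334.3  62. ] [[290.1000061035156, 90.4000015258789], [319.20001220703125, 18.299999237060547], [373.0, 40.0], [343.79998779296875, 112.19999694824219]] [ 0.223 -2.038  0.03 ]
[328  68   9   7  26] [332.   70.5] [[327.20001220703125, 71.5999984741211], [330.0, 66.0], [336.0, 69.0], [333.20001220703125, 74.5999984741211]] [ 0.242 -1.759  0.03 ]
[302  94  20  12  79] [311.3 101.4] [[302.0, 94.0], [321.0, 94.0], [321.0, 105.0], [302.0, 105.0]] [ 0.355 -1.034  0.03 ]
[346  99   6  13  31] [349.7 105.3] [[346.0, 99.0], [351.0, 99.0], [351.0, 111.0], [346.0, 111.0]] [ 0.151 -1.005  0.03 ]
[323 104  30  11  91] [336.1 109.7] [[322.5, 112.19999694824219], [323.1000061035156, 103.
[... 1612 characters left out ...]
14.0, 261.0], [14.0, 273.0], [0.0, 273.0]] [1.047 0.419 0.03 ]
brown
[241 146  29   9 104] [253.3 150.3] [ 0.558 -0.37   0.025]
[278 158  23  15  74] [288.6 164.4] [ 0.407 -0.269  0.025]
[328 161  26  18  91] [342.1 169. ] [ 0.209 -0.266  0.025]
A [ 0.563 -0.361  0.025]
B [ 0.41  -0.258  0.025]
C [ 0.218 -0.265  0.025]
riser heads side [[0.696, 0.234, 0.119], [0.391, 0.246, 0.119], [0.7, 0.47, 0.119], [0.401, 0.477, 0.119]]
riser corners top [[0.703, 0.229, 0.116], [0.389, 0.234, 0.116], [0.708, 0.469, 0.116], [0.396, 0.48, 0.116]]Traceback (most recent call last):
  File "<stdin>", line 20, in <module>
ValueError: could not broadcast input array from shape (273,494,3) into shape (273,493,3)
```

Coordinates put A at y = -0.362, B at -0.258 and C at -0.266, so A is the one meant. I'll confirm it in the crop.

```bash
python3 - <<'E'
from h import *
T=load('top0');S=load('side0')
s=T;f=s['frame'][:,:,::-1]
h=cv2.cvtColor(s['frame'],cv2.COLOR_RGB2HSV).astype(int)
m=((h[...,0]>8)&(h[...,0]<25)&(h[...,1]>90)&(h[...,2]>110));m[:170]=0;m[205:]=0;m[:,:270]=0;m[:,335:]=0
p=np.argwhere(m)[:,::-1].astype(np.float32);r=cv2.minAreaRect(p);b=cv2.boxPoints(r);print(r,len(p))
print('handle corners z.03',[onz(s,*q,.03).round(4).tolist() for q in b],'c',onz(s,*p.mean(0),.03))
W=np.array([onz(s,*q,.025) for q in p]);
a=cv2.resize(f[135:300,325:405],None,fx=3.6,fy=3.6,interpolation=cv2.INTER_CUBIC)
b=cv2.resize(f[165:235,235:330],(500,368),interpolation=cv2.INTER_CUBIC)
b2=cv2.resize(f[110:230,100:200],(250,300),interpolation=cv2.INTER_CUBIC)[:230]
c=np.zeros((600,800,3),np.uint8)
c[:594,:288]=a;c[:368,295:795]=b
g=cv2.resize(S['frame'][160:235,235:280,::-1],(138,230),interpolation=cv2.INTER_CUBIC);c[370:600,295:433]=g
g=cv2.resize(f[135:212,115:187],(215,230),interpolation=cv2.INTER_CUBIC);c[370:600,440:655]=g
cv2.imwrite('pics/c1.png',c)
E
```

```text
((306.3262939453125, 187.38705444335938), (8.214111328125, 35.109867095947266), 70.90650939941406) 285
handle corners z.03 [[0.4915, -0.0575, 0.03], [0.5257, -0.1617, 0.03], [0.5013, -0.1694, 0.03], [0.4672, -0.0653, 0.03]] c [ 0.4965681  -0.11370045  0.03      ]
```

View pics/c1.png

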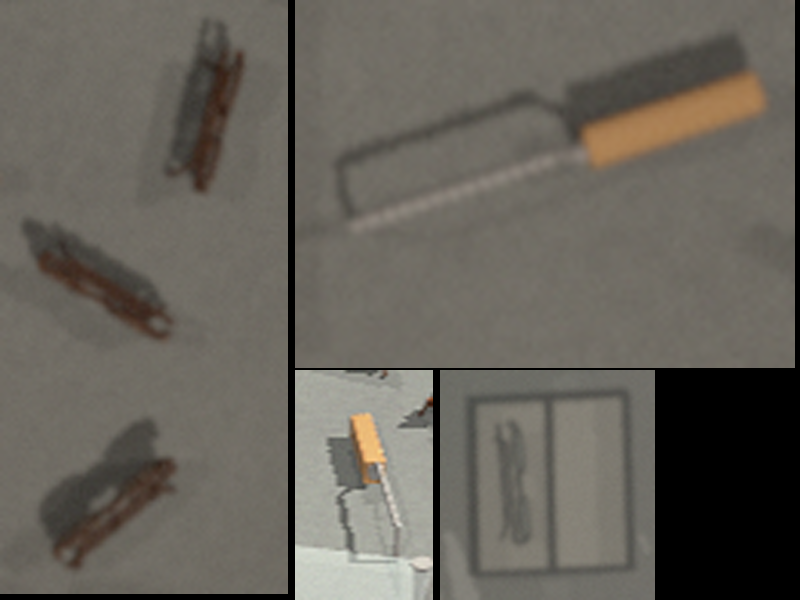

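The crop confirms A as the top-left pair: brown, upright, farthest right. The hook rod end shows at crop (350,227). The tray rim is visible at crop (470,395)-(633,567), with the stored pair on the left, so the empty side faces -y. Next I compute the poses.

```bash
cat >> h.py <<'E'
def go(x,y,z,ya=None):
    """ya: world angle (deg) of tool y; prints turn units first, then tool-frame shift units after that turn"""
    o=get_obs();R=np.array(o['ee_rot']);p=np.array(o['tcp_pos'])
    c=np.degrees(np.arctan2(R[1,1],R[0,1]));d=0
    if ya is not None:
        d=-((ya-c+90)%180-90)
        t=np.radians(d);R=R@np.array([[np.cos(t),-np.sin(t),0],[np.sin(t),np.cos(t),0],[0,0,1]])
    print('turn units',round(np.radians(d)/2,3),'shift units',(R.T@(np.array([x,y,z])-p)/.03).round(2),'toolx',R[:2,0].round(3))
E
python3 - <<'E'
from h import *
T=load('top0');S=load('side0')
P=lambda U,V:(115+(U-440)*72/215,135+(V-370)*77/230)
print('tip z.04',onz(T,235+55*.19,165+227*70/368,.04).round(4), 'side rod end', onz(S,235+(397-295)*45/138,160+(525-370)*75/230,.04).round(4))
c=[onz(T,*P(*q),.03)[:2] for q in((470,395),(628,392),(633,567),(476,573))];c=np.array(c);print('tray',c.round(3).tolist(),c.mean(0).round(4));
d=(c[0]+c[3]-c[1]-c[2])/2;e=(c[0]+c[1]-c[2]-c[3])/2;print('dir back',d,np.linalg.norm(d),'side',e,np.linalg.norm(e))
h=cv2.cvtColor(T['frame'],cv2.COLOR_RGB2HSV).astype(int);H,Sa,V=h[...,0],h[...,1],h[...,2]
m=((H<14)|(H>172))&(Sa>70)&(V<130);m[:,:370]=0;m[:,400:]=0;m[:140]=0;m[200:]=0
p=np.argwhere(m)[:,::-1].astype(np.float32);r=cv2.minAreaRect(p);b=cv2.boxPoints(r)
print('A',r,[onz(T,*q,.03).round(3)[:2].tolist() for q in b])
vx,vy,x0,y0=cv2.fitLine(np.array([onz(T,*q,.03)[:2] for q in p],np.float32),cv2.DIST_L2,0,.01,.01).ravel();print('line',vx,vy,x0,y0)
hk=np.array([.4965,-.1137]);dd=np.array([-.311,.950]);g=hk+dd*.015;print('grip',g)
go(g[0],g[1],.15,18.1)
f=S['frame'][115:175,225:305,::-1];cv2.imwrite('pics/gA.png',cv2.resize(f,(800,600),interpolation=cv2.INTER_CUBIC))
E
```

```text
tip z.04 [0.4344 0.0761 0.04  ] side rod end [0.4358 0.0751 0.04  ]
tray [[0.644, 0.452], [0.644, 0.285], [0.461, 0.28], [0.457, 0.444]] [0.5515 0.365 ]
dir back [-0.00183167  0.16554961] 0.16555974004170484 side [0.18564604 0.00667954] 0.18576616604185747
A ((383.9400939941406, 167.88967895507812), (7.776918888092041, 38.88459777832031), 16.50436019897461) [[0.499, -0.328], [0.617, -0.368], [0.609, -0.391], [0.492, -0.351]]
line 0.95409006 -0.29951984 0.5545355 -0.36096445
grip [ 0.491835 -0.09945 ]
turn units 0.427 shift units [-21.43   3.07   2.71] toolx [-0.311  0.951]
```

```bash
python3 -m pendant '[[[0,0,0],0.061,0],[[0,0,0],0.061,0],[[0,0,0],0.061,0],[[0,0,0],0.061,0],[[0,0,0],0.061,0],[[0,0,0],0.061,0],[[0,0,0],0.061,0]]' 60
python3 -m pendant '[[[-0.9,0.15,0],0,0],[[-0.9,0.15,0],0,0],[[-0.9,0.15,0],0,0],[[-0.9,0.15,0],0,0],[[-0.9,0.15,0],0,0],[[-0.9,0.15,0],0,0],[[-0.9,0.15,0],0,0],[[-0.9,0.15,0],0,0],[[-0.9,0.15,0],0,0],[[-0.9,0.15,0],0,0],[[-0.9,0.15,0],0,0],[[-0.9,0.15,0],0,0]]'
python3 -m pendant '[[[-0.9,0.1,0.2],0,0],[[-0.9,0.1,0.2],0,0],[[-0.9,0.1,0.2],0,0],[[-0.9,0.1,0.2],0,0],[[-0.9,0.1,0.2],0,0],[[-0.9,0.1,0.2],0,0],[[-0.9,0.1,0.2],0,0],[[-0.9,0.1,0.2],0,0],[[-0.9,0.1,0.2],0,0],[[-0.9,0.1,0.2],0,0],[[-0.9,0.1,0.2],0,0],[[-0.5,0.1,0.2],0,0]]'
python3 -c "
from h import *
go(.4918,-.0995,.006,18.1)"
```

```text
time: 0.68
tcp_pos: [0.2047, 0.4832, 0.231]
ee_rot: [[-0.305, 0.952, -0.0], [0.952, 0.305, -0.001], [-0.0, -0.0, -1.0]]
force: [-0.3, 0.9, 0.7]
gripper_width: 0.0853
gripper_force: 0.0
time: 1.68
tcp_pos: [0.3571, 0.1909, 0.2312]
ee_rot: [[-0.311, 0.95, -0.0], [0.95, 0.311, -0.0], [0.0, -0.0, -1.0]]
force: [0.8, 1.2, -0.4]
gripper_width: 0.0852
gripper_force: 0.0
time: 2.68
tcp_pos: [0.4888, -0.0954, 0.1587]
ee_rot: [[-0.309, 0.951, -0.0], [0.951, 0.309, -0.0], [-0.0, -0.0, -1.0]]
force: [1.0, 0.5, 0.4]
gripper_width: 0.0853
gripper_force: 0.0
turn units -0.001 shift units [-0.16  0.05  5.09] toolx [-0.311  0.951]
```

View pics/gA.png

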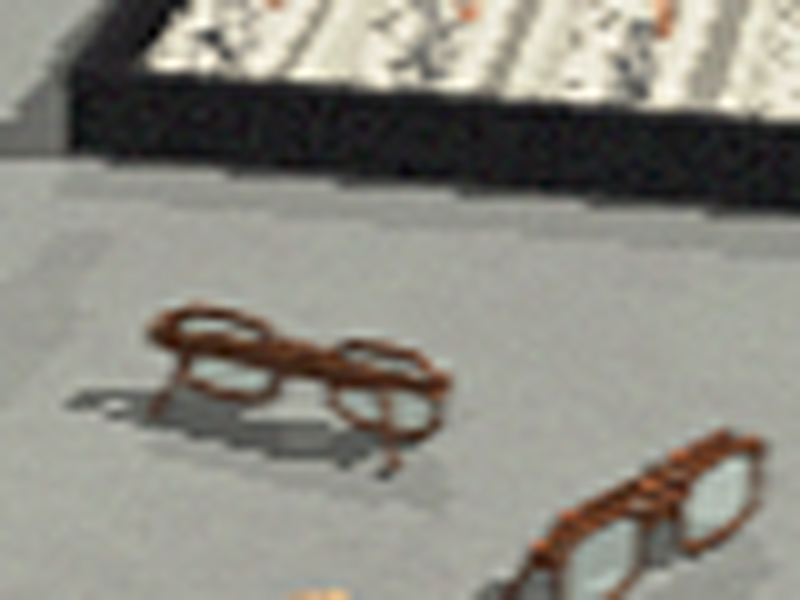

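In the crop, pair A at (300,375) has its folded arms and turned-down arm tips towards the camera (+y side), so its lenses face -y. Now I descend on the hook.

```bash
python3 -m pendant '[[[-0.1,0,0.6],0,0],[[0,0,0.6],0,0],[[0,0,0.6],0,0],[[0,0,0.6],0,0],[[0,0,0.6],0,0],[[0,0,0.6],0,0],[[0,0,0.5],0,0],[[0,0,0.5],0,0],[[0,0,0.3],0,0],[[0,0,0],0,0],[[0,0,0],0,0]]'
python3 -c "
from h import *
go(.4918,-.0995,.006,18.1)"
```

```text
time: 3.6
tcp_pos: [0.4888, -0.0957, 0.0123]
ee_rot: [[-0.311, 0.95, -0.001], [0.95, 0.311, 0.0], [0.001, -0.001, -1.0]]
force: [0.0, -0.2, 0.4]
gripper_width: 0.0851
gripper_force: 0.0
turn units 0.0 shift units [-0.15  0.06  0.21] toolx [-0.311  0.951]
```

```bash
python3 -m pendant '[[[-0.15,0.06,0.2],0,0],[[0,0,0],0,1],[[0,0,0],0,1],[[0,0,0],0,1],[[0,0,0],0,1],[[0,0,0],0,1],[[0,0,0],0,1],[[0,0,0],0,1],[[0,0,0],0,1],[[0,0,0],0,1],[[0,0,0],0,1]]' 70
python3 -m pendant '[[[0,0,-0.3],0,1],[[0,0,-0.4],0,1],[[0,0,-0.4],0,1],[[0,0,-0.4],0,1],[[0,0,-0.3],0,1],[[0,0,0],0,1],[[0,0,0],0,1]]'
python3 - <<'E'
from h import *
o=get_obs();print(o['gripper_width'],o['gripper_force'])
go(.552,.12,.060,0)
S=snap('side','s1');T=snap('top','t1')
c=np.zeros((600,800,3),np.uint8)
c[:,:400]=cv2.resize(S['frame'][150:300,220:320,::-1],(400,600));c[:300,400:]=cv2.resize(T['frame'][150:240,220:340,::-1],(400,300))
cv2.imwrite('pics/c2.png',c)
E
```

```text
time: 4.52
tcp_pos: [0.4923, -0.0998, 0.0068]
ee_rot: [[-0.311, 0.95, 0.001], [0.95, 0.311, -0.0], [-0.0, 0.001, -1.0]]
force: [-1.1, -0.0, 7.3]
gripper_width: 0.0226
gripper_force: 69.6
time: 5.1
tcp_pos: [0.4923, -0.0998, 0.0606]
ee_rot: [[-0.311, 0.951, 0.001], [0.951, 0.311, -0.0], [-0.001, 0.001, -1.0]]
force: [-0.5, -0.2, -1.8]
gripper_width: 0.0225
gripper_force: 68.7
0.022452401297139823 68.70340347290039
turn units 0.158 shift units [7.33 1.99 0.02] toolx [0. 1.]
```

View pics/c2.png

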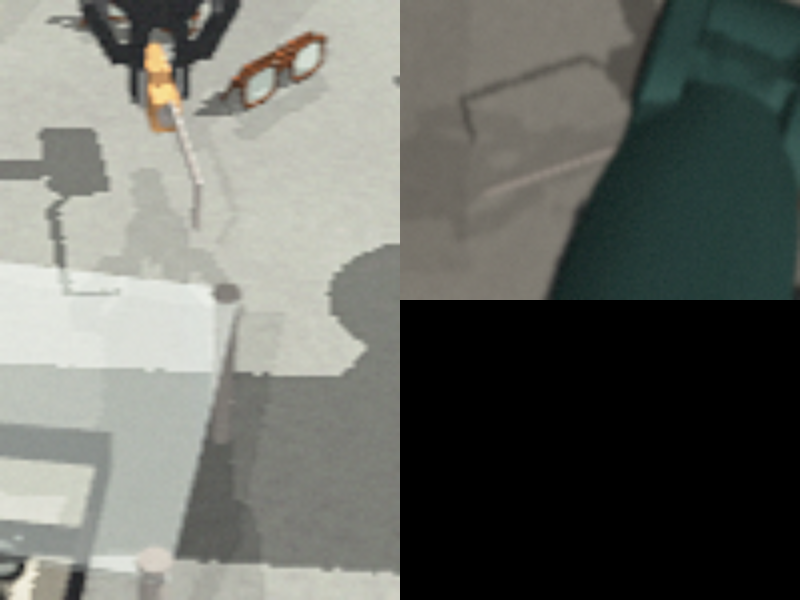

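```bash
python3 -c "
from h import *
S=load('s1');o=get_obs();p=o['tcp_pos']
for z in(.04,.054,.06):print(z,proj(S,[p[0]-.311*.185,p[1]+.951*.185,z]))"
python3 -m pendant '[[[0,0,0.05],0.053,1],[[0,0,0.05],0.053,1],[[0,0,0.05],0.052,1],[[0,0.5,0.1],0,1],[[0,0.5,0],0,1],[[0,0.5,0],0,1],[[0,0.5,0],0,1],[[0,0,0],0,1],[[0,0,0],0,1]]'
python3 -m pendant '[[[0.4,0,0],0,1],[[0.7,0,0],0,1],[[0.7,0,0],0,1],[[0.7,0,0],0,1],[[0.7,0,0],0,1],[[0.7,0,0],0,1],[[0.7,0,0],0,1],[[0.7,0,0],0,1],[[0.7,0,0],0,1],[[0.7,0,0],0,1],[[0.5,0,0],0,1],[[0.3,0,0],0,1]]'
python3 - <<'E'
from h import *
go(.552,.13,.052,0)
S=snap('side','s2');T=snap('top','t2')
c=np.zeros((600,800,3),np.uint8)
c[:,:480]=cv2.resize(S['frame'][195:320,150:250,::-1],(480,600),interpolation=cv2.INTER_CUBIC);c[:400,480:]=cv2.resize(T['frame'][120:220,120:200,::-1],(320,400),interpolation=cv2.INTER_CUBIC)
cv2.imwrite('pics/c3.png',c)
E
```

```text
0.04 [268.73037158 210.81393072]
0.054 [268.82590295 206.8886357 ]
0.06 [268.86720416 205.19083721]
time: 5.95
tcp_pos: [0.5518, -0.0996, 0.0519]
ee_rot: [[-0.0, 1.0, -0.001], [1.0, 0.0, 0.0], [0.0, -0.001, -1.0]]
force: [0.2, 0.0, -1.1]
gripper_width: 0.0229
gripper_force: 68.9
time: 6.95
tcp_pos: [0.5507, 0.1271, 0.0526]
ee_rot: [[-0.001, 1.0, -0.001], [1.0, 0.001, 0.0], [0.0, -0.001, -1.0]]
force: [0.1, -0.5, -2.1]
gripper_width: 0.0222
gripper_force: 68.9
turn units 0.001 shift units [0.1  0.04 0.02] toolx [0. 1.]
```

View pics/c3.png

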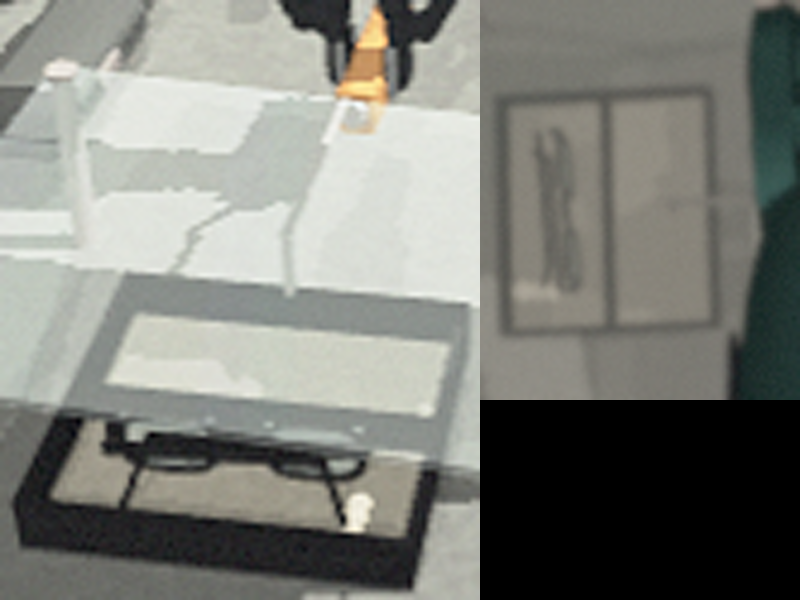

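The picture shows the rod end above the empty compartment: top crop (675,205), about 25 mm inside the front wall at (708,200) and near the tray's mid-line. I'll lower it and start the drag slowly.

```bash
python3 -m pendant '[[[0,0,0.2],0,1],[[0,0,0.2],0,1],[[0,0,0.2],0,1],[[0,0,0.2],0,1],[[0,0,0.2],0,1],[[0,0,0.15],0,1],[[0,0,0.05],0,1],[[0,0,0],0,1]]'
python3 -m pendant '[[[-0.1,0,0],0,1],[[-0.1,0,0],0,1],[[-0.1,0,0],0,1],[[-0.1,0,0],0,1],[[-0.1,0,0],0,1],[[-0.1,0,0],0,1],[[-0.1,0,0],0,1],[[-0.1,0,0],0,1],[[-0.1,0,0],0,1],[[-0.1,0,0],0,1],[[-0.1,0,0],0,1],[[-0.1,0,0],0,1]]'
python3 - <<'E'
from h import *
S=snap('side','s3');T=snap('top','t3')
c=np.zeros((600,800,3),np.uint8)
c[:,:480]=cv2.resize(S['frame'][195:320,150:250,::-1],(480,600),interpolation=cv2.INTER_CUBIC);c[:400,480:]=cv2.resize(T['frame'][120:220,120:200,::-1],(320,400),interpolation=cv2.INTER_CUBIC)
cv2.imwrite('pics/c4.png',c)
E
```

```text
time: 7.72
tcp_pos: [0.5518, 0.1252, 0.0163]
ee_rot: [[0.0, 1.0, -0.001], [1.0, -0.0, -0.0], [-0.0, -0.001, -1.0]]
force: [0.4, -0.1, -1.7]
gripper_width: 0.023
gripper_force: 68.9
time: 8.72
tcp_pos: [0.552, 0.0891, 0.0168]
ee_rot: [[-0.0, 1.0, -0.0], [1.0, 0.0, 0.0], [0.0, -0.0, -1.0]]
force: [-0.6, 2.9, -1.7]
gripper_width: 0.0229
gripper_force: 68.9
```

View pics/c4.png

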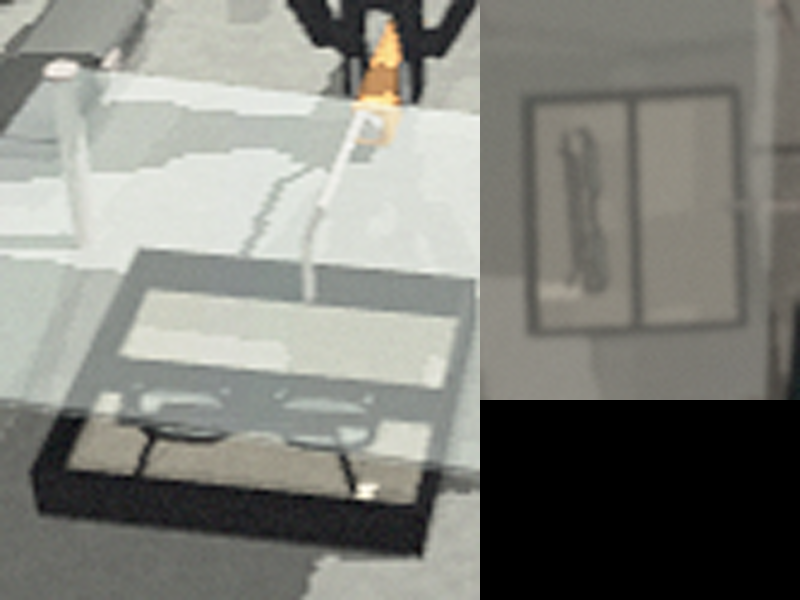

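The hook holds the front wall (top crop (733,205)), the tray has slid about 20 mm straight, and the stored pair is standing. Dragging on.

```bash
python3 -m pendant '[[[-0.15,0,0],0,1],[[-0.2,0,0],0,1],[[-0.22,0,0],0,1],[[-0.22,0,0],0,1],[[-0.22,0,0],0,1],[[-0.22,0,0],0,1],[[-0.22,0,0],0,1],[[-0.22,0,0],0,1],[[-0.22,0,0],0,1],[[-0.22,0,0],0,1],[[-0.22,0,0],0,1],[[-0.22,0,0],0,1]]'
python3 -m pendant '[[[-0.22,0,0],0,1],[[-0.22,0,0],0,1],[[-0.22,0,0],0,1],[[-0.22,0,0],0,1],[[-0.22,0,0],0,1],[[-0.22,0,0],0,1],[[-0.22,0,0],0,1],[[-0.22,0,0],0,1],[[-0.22,0,0],0,1],[[-0.22,0,0],0,1],[[-0.22,0,0],0,1],[[-0.22,0,0],0,1]]'
python3 -m pendant '[[[-0.22,0,0],0,1],[[-0.22,0,0],0,1],[[-0.22,0,0],0,1],[[-0.22,0,0],0,1],[[-0.22,0,0],0,1],[[-0.22,0,0],0,1],[[-0.22,0,0],0,1],[[-0.22,0,0],0,1],[[-0.22,0,0],0,1],[[-0.2,0,0],0,1],[[-0.15,0,0],0,1],[[-0.1,0,0],0,1]]'
python3 - <<'E'
from h import *
S=snap('side','s4');T=snap('top','t4')
c=np.zeros((600,800,3),np.uint8)
c[:300,:400]=cv2.resize(S['frame'][150:300,140:340,::-1],(400,300),interpolation=cv2.INTER_CUBIC);c[:,400:]=cv2.resize(T['frame'][105:255,150:250,::-1],(400,600),interpolation=cv2.INTER_CUBIC)
cv2.imwrite('pics/c5.png',c)
E
```

```text
time: 9.82
tcp_pos: [0.5521, 0.0121, 0.0168]
ee_rot: [[0.0, 1.0, 0.0], [1.0, -0.0, 0.0], [0.0, 0.0, -1.0]]
force: [-0.3, 2.7, -1.0]
gripper_width: 0.0225
gripper_force: 68.9
time: 10.82
tcp_pos: [0.552, -0.0671, 0.0168]
ee_rot: [[0.0, 1.0, -0.0], [1.0, -0.0, 0.0], [0.0, -0.0, -1.0]]
force: [-0.2, 2.2, -0.8]
gripper_width: 0.0229
gripper_force: 68.9
time: 11.82
tcp_pos: [0.5521, -0.14, 0.0168]
ee_rot: [[0.0, 1.0, 0.0], [1.0, -0.0, -0.0], [-0.0, 0.0, -1.0]]
force: [-0.6, 2.2, -1.7]
gripper_width: 0.0228
gripper_force: 68.9
```

View pics/c5.png

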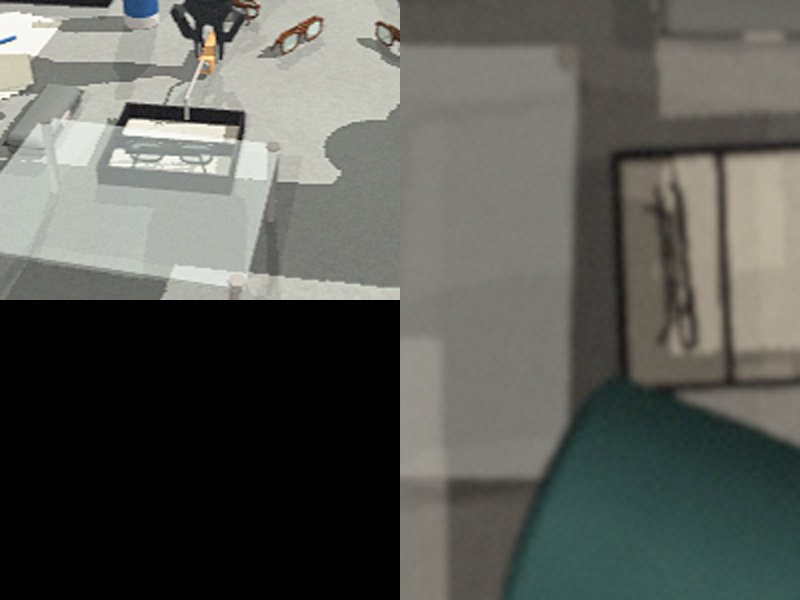

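The tray has cleared the riser edge in the top crop (edge at about u=577, tray back at 613-622), and the stored pair is standing. I'll quantify the gap.

```bash
python3 - <<'E'
from h import *
T=load('t4');P=lambda U,V:(150+(U-400)/4,105+V/4)
print('riser edge',onz(T,*P(579,60),.116)[:2],onz(T,*P(570,470),.116)[:2])
c=[onz(T,*P(*q),.03)[:2] for q in((613,155),(622,382))];print('tray back',c,'divider',[onz(T,*P(*q),.026)[:2] for q in((721,155),(731,378))])
E
```

```text
riser edge [0.69434557 0.2210131 ] [0.39121691 0.22864423]
tray back [array([0.63853667, 0.20547927]), array([0.46070319, 0.1994588 ])] divider [array([0.63786542, 0.1212781 ]), array([0.46272933, 0.11538886])]
```

```bash
python3 -m pendant '[[[-0.1,0,0],0,1],[[-0.15,0,0],0,1],[[-0.15,0,0],0,1],[[-0.15,0,0],0,1],[[-0.1,0,0],0,1],[[0,0,0],0,1],[[0.1,0,0],0,1],[[0.15,0,0],0,1],[[0.15,0,0],0,1],[[0,0,0],0,1],[[0,0,0],0,1]]'
python3 -m pendant '[[[0,0,-0.2],0,1],[[0,0,-0.3],0,1],[[0,0,-0.4],0,1],[[0,0,-0.4],0,1],[[0,0,-0.4],0,1],[[0,0,-0.4],0,1],[[0,0,-0.2],0,1],[[0,0,0],0,1]]'
python3 -m pendant '[[[0,-0.3,0],0,1],[[0,-0.6,0],0,1],[[0,-0.7,0],0,1],[[0.1,-0.7,0],0,1],[[0.3,-0.7,0],0,1],[[0.3,-0.7,0],0,1],[[0.3,-0.7,0],0,1],[[0.3,-0.7,0],0,1],[[0.3,-0.7,0],0,1],[[0.3,-0.5,0],0,1],[[0.3,-0.3,0],0,1],[[0.3,0,0],0,1]]'
python3 - <<'E'
from h import *
go(.35,-.08,.0075,0)
S=snap('side','s5')
E
```

```text
time: 12.83
tcp_pos: [0.5521, -0.1463, 0.0169]
ee_rot: [[-0.001, 1.0, 0.0], [1.0, 0.001, -0.0], [-0.0, 0.0, -1.0]]
force: [0.4, -0.1, -1.6]
gripper_width: 0.0225
gripper_force: 68.9
time: 13.5
tcp_pos: [0.5528, -0.1472, 0.0876]
ee_rot: [[0.0, 1.0, 0.002], [1.0, -0.0, -0.001], [-0.001, 0.002, -1.0]]
force: [0.3, -0.4, -1.8]
gripper_width: 0.0225
gripper_force: 68.9
time: 14.5
tcp_pos: [0.3519, -0.0709, 0.0854]
ee_rot: [[0.001, 1.0, -0.001], [1.0, -0.001, 0.0], [0.0, -0.001, -1.0]]
force: [-0.4, -0.0, -0.5]
gripper_width: 0.0223
gripper_force: 69.0
turn units -0.0 shift units [-0.3  -0.06  2.6 ] toolx [0. 1.]
```

```bash
python3 -m pendant '[[[0,0,0.4],0,1],[[0,0,0.5],0,1],[[0,0,0.5],0,1],[[0,0,0.5],0,1],[[0,0,0.3],0,1],[[0,0,0.2],0,1],[[0,0,0.1],0,1],[[0,0,0.08],0,1],[[0,0,0],0,1],[[0,0,0],0,1]]'
python3 -c "
from h import *
o=get_obs();print(o['tcp_pos'],o['force'])"
```

```text
time: 15.38
tcp_pos: [0.3544, -0.0719, 0.0086]
ee_rot: [[-0.0, 1.0, 0.0], [1.0, 0.0, -0.0], [-0.0, 0.0, -1.0]]
force: [-0.0, 0.6, -1.7]
gripper_width: 0.0224
gripper_force: 69.0
[ 0.35442825 -0.07193812  0.00863193] [-0.01442688  0.59753379 -1.70843936]
```

```bash
python3 -m pendant '[[[0,0,0.03],0,1],[[0,0,0.03],0,1],[[0,0,0],0,1],[[0,0,0],0,0.7],[[0,0,0],0,0.5],[[0,0,0],0,0.2],[[0,0,0],0,0],[[0,0,0],0,0],[[0,0,0],0,0],[[0,0,0],0,0],[[0,0,0],0,0]]' 20
python3 -m pendant '[[[0,0,-0.2],0,0],[[0,0,-0.5],0,0],[[0,0,-0.8],0,0],[[0,0,-0.8],0,0],[[0,0,-0.8],0,0],[[0,0,-0.8],0,0],[[0,0,-0.8],0,0],[[0,0,-0.5],0,0],[[0,0,-0.2],0,0]]'
python3 - <<'E'
from h import *
# glasses line dir (.954,-.300), lenses face -y -> glasses x=(.300,.954): angle 72.5
go(.5545,-.361,.15,72.5)
S=snap('side','s6');T=snap('top','t6')
c=np.zeros((600,800,3),np.uint8)
c[:300,:400]=cv2.resize(S['frame'][130:280,180:380,::-1],(400,300),interpolation=cv2.INTER_CUBIC);c[:300,400:]=cv2.resize(T['frame'][105:255,150:350,::-1],(400,300),interpolation=cv2.INTER_CUBIC)
c[300:,:400]=cv2.resize(T['frame'][140:200,360:400,::-1],(200,300),interpolation=cv2.INTER_CUBIC)[:,:].repeat(2,1)
c[300:,400:]=cv2.resize(S['frame'][135:165,230:270,::-1],(400,300),interpolation=cv2.INTER_CUBIC)
cv2.imwrite('pics/c6.png',c)
E
```

```text
time: 16.3
tcp_pos: [0.3541, -0.0718, 0.0066]
ee_rot: [[-0.0, 1.0, -0.0], [1.0, 0.0, 0.0], [0.0, -0.0, -1.0]]
force: [-0.4, -0.7, 0.2]
gripper_width: 0.0854
gripper_force: 0.0
time: 17.05
tcp_pos: [0.3547, -0.0721, 0.1709]
ee_rot: [[-0.0, 1.0, 0.003], [1.0, 0.0, -0.001], [-0.001, 0.003, -1.0]]
force: [0.2, 0.2, 0.2]
gripper_width: 0.0852
gripper_force: 0.0
turn units -0.633 shift units [-9.24 -7.18  0.73] toolx [-0.954  0.301]
```

View pics/c6.png

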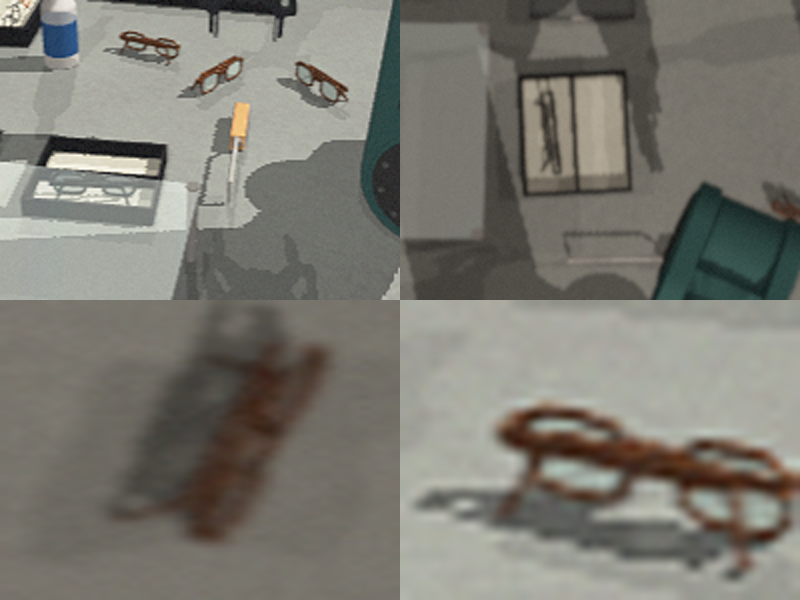

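The hook lies on the table at x about 0.35, clear of the tray at top crop (520-630, 75-192). The stored pair is upright and pair A is untouched. I cross-check A from the side view.

```bash
python3 - <<'E'
from h import *
S=load('s6');T=load('t6')
for n,s,l in(('side',S,(225,280,135,165)),('top',T,(370,400,140,200))):
    h=cv2.cvtColor(s['frame'],cv2.COLOR_RGB2HSV).astype(int);H,Sa,V=h[...,0],h[...,1],h[...,2]
    m=((H<14)|(H>172))&(Sa>80)&(V<150);k=np.zeros_like(m);k[l[2]:l[3],l[0]:l[1]]=1;m&=k
    p=np.argwhere(m)[:,::-1].astype(np.float32)
    for z in(.03,.036):
        W=np.array([onz(s,*q,z)[:2] for q in p],np.float32);r=cv2.minAreaRect(W);print(n,z,r,len(p))
    print([onz(s,*q,.036)[:2].round(3) for q in ((240.5,148),(271,153.5))] if n=='side' else '')
# tray from top t6 crop corners (2x from 150,105)
P=lambda U,V:(150+(U-400)/2,105+V/2)
c=np.array([onz(T,*P(*q),.03)[:2] for q in((521,77),(626,73),(631,189),(525,193))]);print('tray',c.round(3).tolist(),c.mean(0))
E
```

```text
side 0.03 ((0.5514824986457825, -0.34316322207450867), (0.08727052062749863, 0.15329036116600037), 65.10591888427734) 120
side 0.036 ((0.5492977499961853, -0.33050328493118286), (0.08645994961261749, 0.15186655521392822), 65.1059341430664) 120
[array([ 0.609, -0.359]), array([ 0.481, -0.329])]
top 0.03 ((0.5537511110305786, -0.3596839904785156), (0.02163545787334442, 0.12322413921356201), 71.72676086425781) 184
top 0.036 ((0.5529628992080688, -0.3581086993217468), (0.021549876779317856, 0.12273655831813812), 71.72679138183594) 184

tray [[0.639, 0.183], [0.643, 0.019], [0.461, 0.014], [0.457, 0.178]] [0.54991208 0.09830902]
```

```bash
python3 -m pendant '[[[0,0,0],-0.062,0],[[0,0,0],-0.062,0],[[0,0,0],-0.062,0],[[0,0,0],-0.062,0],[[0,0,0],-0.062,0],[[0,0,0],-0.062,0],[[0,0,0],-0.062,0],[[0,0,0],-0.062,0],[[0,0,0],-0.062,0],[[0,0,0],-0.062,0],[[0,0,0],-0.01,0]]'
python3 -m pendant '[[[-0.4,-0.3,0],0,0],[[-0.8,-0.6,0],0,0],[[-0.8,-0.65,0],0,0],[[-0.8,-0.65,0],0,0],[[-0.8,-0.65,0],0,0],[[-0.8,-0.65,0],0,0],[[-0.8,-0.65,0],0,0],[[-0.8,-0.65,0],0,0],[[-0.8,-0.65,0],0,0],[[-0.8,-0.6,0],0,0],[[-0.8,-0.5,0],0,0],[[-0.5,-0.4,0],0,0]]'
python3 -c "
from h import *
go(.5535,-.3595,.012,71.9)"
```

```text
time: 18.07
tcp_pos: [0.3535, -0.0716, 0.1675]
ee_rot: [[-0.954, 0.3, -0.002], [0.3, 0.954, 0.001], [0.002, 0.0, -1.0]]
force: [0.2, -0.8, 0.4]
gripper_width: 0.0855
gripper_force: 0.0
time: 19.07
tcp_pos: [0.5457, -0.3547, 0.1669]
ee_rot: [[-0.951, 0.31, -0.001], [0.31, 0.951, 0.0], [0.001, 0.0, -1.0]]
force: [0.4, -0.3, -0.5]
gripper_width: 0.0852
gripper_force: 0.0
turn units 0.0 shift units [-0.3  -0.07  5.16] toolx [-0.951  0.311]
```

```bash
python3 -m pendant '[[[-0.1,0,0.3],0,0],[[-0.05,0,0.5],0,0],[[0,0,0.6],0,0],[[0,0,0.6],0,0],[[0,0,0.5],0,0],[[0,0,0.3],0,0],[[0,0,0],0,0],[[0,0,0],0,0]]'
python3 - <<'E'
from h import *
go(.5535,-.3595,.012,71.9)
S=snap('side','s7');T=snap('top','t7')
cv2.imwrite('pics/c7.png',np.hstack([cv2.resize(S['frame'][115:175,215:295,::-1],(800,600),interpolation=cv2.INTER_CUBIC)]))
E
```

```text
time: 19.73
tcp_pos: [0.5485, -0.3533, 0.0843]
ee_rot: [[-0.952, 0.307, -0.001], [0.307, 0.952, 0.001], [0.001, 0.0, -1.0]]
force: [0.7, -0.6, -0.1]
gripper_width: 0.0851
gripper_force: 0.0
turn units 0.002 shift units [-0.22 -0.15  2.41] toolx [-0.951  0.311]
```

View pics/c7.png

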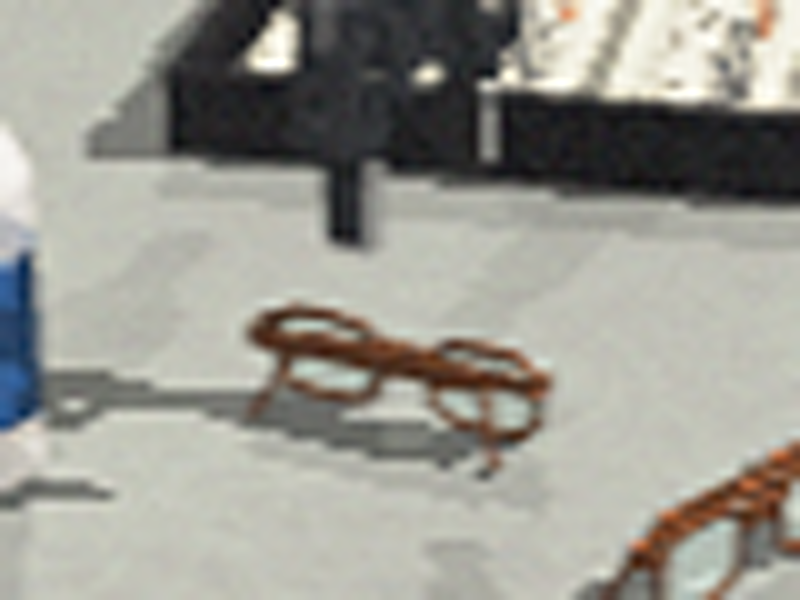

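The near finger shows at crop (347,240) and the pair spans u 250-548, so its bridge is near (400,365). I check that ray against the top-view target.

```bash
python3 - <<'E'
from h import *
S=load('s7');p=get_obs()['tcp_pos'];T=load('t6')
print('tcp proj',(proj(S,[p[0]+.307*.045,p[1]+.952*.045,p[2]+.013])-[215,115])*10)
for X in([.5535,-.3595],[.548,-.358],[.543,-.3565]): print(X,[((proj(S,X+[z])-[215,115])*10).round(0) for z in(.03,.036)], (proj(T,X+[.033])).round(1))
# end points of each view at brow height
print([onz(S,215+u/10,115+v/10,.036)[:2].round(3) for u,v in((252,328),(548,382),(400,362))])
h=cv2.cvtColor(T['frame'],cv2.COLOR_RGB2HSV).astype(int);H,Sa,V=h[...,0],h[...,1],h[...,2]
m=((H<14)|(H>172))&(Sa>60)&(V<150);m[:,:370]=0;m[:,400:]=0;m[:140]=0;m[200:]=0
for y in range(145,193,2): print(y,np.flatnonzero(m[y]).tolist())
E
```

```text
tcp proj [345.10767318 240.29909821]
[0.5535, -0.3595] [array([391., 353.]), array([391., 339.])] [384.2 167.9]
[0.548, -0.358] [array([404., 356.]), array([404., 342.])] [383.8 169.6]
[0.543, -0.3565] [array([416., 358.]), array([416., 344.])] [383.4 171.2]
[array([ 0.61 , -0.361]), array([ 0.486, -0.331]), array([ 0.546, -0.339])]
145 []
147 []
149 [386, 387, 391]
151 [386, 387, 391, 392]
153 [383, 384, 385, 386, 387, 388, 391, 392]
155 [385, 386, 387, 388, 389, 390, 391]
157 [384, 385, 386, 387, 388, 390, 391]
159 [384, 385, 386, 387, 388, 389, 390]
161 [383, 384, 385, 386, 387, 388, 389, 390]
163 [382, 383, 384, 385, 386, 387, 388, 389]
165 [382, 383, 384, 385, 386, 387, 388]
167 [381, 382, 383, 384, 385, 386, 387]
169 [381, 382, 383, 384, 385, 386, 387]
171 [380, 381, 382, 383, 384, 385, 386]
173 [380, 381, 382, 384, 385]
175 [380, 381, 382, 383, 385]
177 [379, 380, 381, 382, 383, 384, 385]
179 [378, 379, 380, 381, 382, 383, 384]
181 [377, 378, 379, 380, 381, 383, 384]
183 [379, 380, 381, 382, 383]
185 [379, 380, 381]
187 [380, 381]
189 []
191 []
```

```bash
python3 -m pendant '[[[-0.14,-0.15,0.2],0,0],[[0,0,0.4],0,0],[[0,0,0.4],0,0],[[0,0,0.4],0,0],[[0,0,0.4],0,0],[[0,0,0.3],0,0],[[0,0,0.2],0,0],[[0,0,0.1],0,0],[[0,0,0],0,0],[[0,0,0],0,0]]' 20
python3 -m pendant '[[[0,0,0],0,0.2],[[0,0,0],0,0.4],[[0,0,0],0,0.5],[[0,0,0],0,0.6],[[0,0,0],0,0.65],[[0,0,0],0,0.7],[[0,0,0],0,0.75],[[0,0,0],0,0.8],[[0,0,0],0,0.9],[[0,0,0],0,1],[[0,0,0],0,1],[[0,0,0],0,1]]' 20
```

```text
time: 20.67
tcp_pos: [0.5517, -0.3591, 0.013]
ee_rot: [[-0.952, 0.306, 0.0], [0.306, 0.952, -0.0], [-0.001, -0.0, -1.0]]
force: [0.1, 0.2, 0.5]
gripper_width: 0.0855
gripper_force: 0.0
time: 21.67
tcp_pos: [0.5514, -0.359, 0.0127]
ee_rot: [[-0.952, 0.306, 0.0], [0.306, 0.952, -0.0], [-0.0, -0.0, -1.0]]
force: [-0.8, -0.2, 3.4]
gripper_width: 0.0199
gripper_force: 20.0
```

```bash
python3 -m pendant '[[[0,0,-0.1],0,1],[[0,0,-0.2],0,1],[[0,0,-0.4],0,1],[[0,0,-0.5],0,1],[[0,0,-0.6],0,1],[[0,0,-0.6],0,1],[[0,0,-0.5],0,1],[[0,0,-0.3],0,1],[[0,0,-0.1],0,1]]'
python3 -m pendant '[[[0,0,0],-0.02,1],[[0,0,0],-0.04,1],[[0,0,0],-0.04,1],[[0,0,0],-0.04,1],[[0,0,0],-0.028,1],[[0,0,0],0,1]]'
python3 -c "
from h import *
o=get_obs();print(o['gripper_width'],o['gripper_force'])
go(.551,.056,.06,91.5)"
```

```text
time: 22.42
tcp_pos: [0.5519, -0.3593, 0.1133]
ee_rot: [[-0.952, 0.306, 0.002], [0.306, 0.952, -0.001], [-0.002, -0.001, -1.0]]
force: [0.7, -0.3, -0.8]
gripper_width: 0.02
gripper_force: 19.6
time: 22.92
tcp_pos: [0.5511, -0.3587, 0.1108]
ee_rot: [[-1.0, -0.028, -0.001], [-0.028, 1.0, 0.001], [0.001, 0.001, -1.0]]
force: [-0.9, -0.5, -0.9]
gripper_width: 0.02
gripper_force: 19.6
0.019983800869522683 19.61273320019245
turn units 0.001 shift units [-0.36 13.82  1.7 ] toolx [-1.    -0.026]
```

```bash
python3 -m pendant '[[[0,0.2,0],0,1],[[0,0.4,0],0,1],[[-0.05,0.6,0],0,1],[[-0.05,0.7,0],0,1],[[-0.05,0.7,0],0,1],[[-0.05,0.7,0],0,1],[[-0.05,0.7,0],0,1],[[-0.05,0.7,0],0,1],[[-0.05,0.7,0],0,1],[[0,0.7,0],0,1],[[0,0.7,0],0,1],[[0,0.7,0],0,1]]'
python3 -m pendant '[[[0,0.7,0],0,1],[[0,0.7,0],0,1],[[0,0.7,0],0,1],[[0,0.7,0],0,1],[[0,0.7,0],0,1],[[0,0.7,0],0,1],[[0,0.7,0],0,1],[[0,0.6,0],0,1],[[0,0.5,0],0,1],[[0,0.3,0],0,1],[[0,0.1,0],0,1],[[0,0,0],0,1]]'
python3 - <<'E'
from h import *
S=snap('side','s8');T=snap('top','t8')
go(.551,.056,.0187,91.5)
c=np.zeros((600,800,3),np.uint8)
c[:,:400]=cv2.resize(S['frame'][160:265,185:255,::-1],(400,600),interpolation=cv2.INTER_CUBIC);c[:400,400:]=cv2.resize(T['frame'][120:220,190:290,::-1],(400,400),interpolation=cv2.INTER_CUBIC)
cv2.imwrite('pics/c8.png',c)
E
```

```text
time: 23.92
tcp_pos: [0.5556, -0.1317, 0.1115]
ee_rot: [[-1.0, -0.024, -0.0], [-0.024, 1.0, 0.0], [0.0, 0.0, -1.0]]
force: [0.5, -0.3, -0.2]
gripper_width: 0.0203
gripper_force: 19.6
time: 24.92
tcp_pos: [0.5511, 0.0588, 0.1116]
ee_rot: [[-1.0, -0.026, -0.0], [-0.026, 1.0, -0.0], [0.0, -0.0, -1.0]]
force: [0.5, -0.7, -0.6]
gripper_width: 0.0201
gripper_force: 19.6
turn units -0.001 shift units [ 0.01 -0.06  3.1 ] toolx [-1.    -0.026]
```

View pics/c8.png

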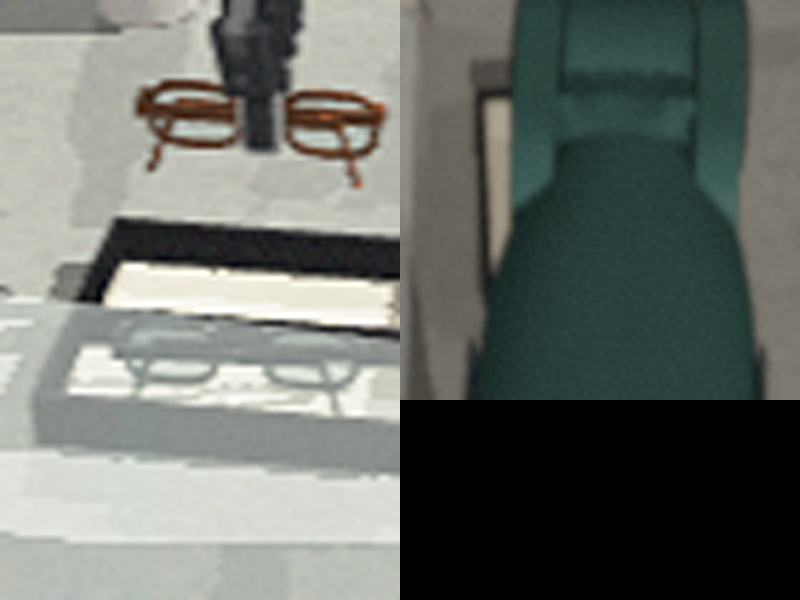

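The pair is held level at its bridge above the front compartment, side crop (260,115), and the stored pair is standing. That was my last picture (one over the limit of 10), so from here I use numbers only. Lowering.

```bash
python3 -m pendant '[[[0,-0.06,0.2],0,1],[[0,0,0.4],0,1],[[0,0,0.5],0,1],[[0,0,0.5],0,1],[[0,0,0.4],0,1],[[0,0,0.3],0,1],[[0,0,0.25],0,1],[[0,0,0.2],0,1],[[0,0,0.1],0,1],[[0,0,0.05],0,1],[[0,0,0],0,1],[[0,0,0],0,1]]'
python3 -m pendant '[[[0,0,0.05],0,1],[[0,0,0.05],0,1],[[0,0,0],0,1]]'
python3 -c "
from h import *
o=get_obs();print(o['tcp_pos'],o['force'])"
```

```text
time: 26.02
tcp_pos: [0.5517, 0.0564, 0.0249]
ee_rot: [[-1.0, -0.025, 0.001], [-0.025, 1.0, -0.0], [-0.001, -0.0, -1.0]]
force: [0.9, 0.4, -0.2]
gripper_width: 0.0201
gripper_force: 19.6
time: 26.27
tcp_pos: [0.5514, 0.0565, 0.0215]
ee_rot: [[-1.0, -0.025, 0.0], [-0.025, 1.0, 0.0], [-0.0, 0.0, -1.0]]
force: [-0.6, -0.4, 0.1]
gripper_width: 0.0201
gripper_force: 19.6
[0.55143743 0.05645278 0.02149544] [-0.64004706 -0.41036903  0.14102942]
```

```bash
python3 -m pendant '[[[0,0,0.04],0,1],[[0,0,0.04],0,1],[[0,0,0.03],0,1],[[0,0,0],0,1],[[0,0,0],0,1]]'
python3 -m pendant '[[[0,0,0.02],0,1],[[0,0,0],0,1]]'
```

```text
time: 26.68
tcp_pos: [0.5514, 0.0564, 0.0182]
ee_rot: [[-1.0, -0.025, -0.0], [-0.025, 1.0, 0.0], [0.0, 0.0, -1.0]]
force: [0.4, 0.2, -1.3]
gripper_width: 0.02
gripper_force: 19.6
time: 26.85
tcp_pos: [0.5515, 0.0564, 0.0177]
ee_rot: [[-1.0, -0.025, 0.0], [-0.025, 1.0, -0.0], [-0.0, -0.0, -1.0]]
force: [0.4, -0.6, 0.4]
gripper_width: 0.0202
gripper_force: 19.6
```

```bash
python3 -m pendant '[[[0,0,0.02],0,1],[[0,0,0],0,1],[[0,0,0],0,1]]'
python3 -m pendant '[[[0,0,0],0,0.75],[[0,0,0],0,0.72],[[0,0,0],0,0.7],[[0,0,0],0,0.7],[[0,0,0],0,0.7],[[0,0,0],0,0.7]]'
```

```text
time: 27.1
tcp_pos: [0.5515, 0.0564, 0.0176]
ee_rot: [[-1.0, -0.025, 0.001], [-0.025, 1.0, -0.0], [-0.001, -0.0, -1.0]]
force: [-2.2, -0.2, 8.4]
gripper_width: 0.0204
gripper_force: 20.8
time: 27.6
tcp_pos: [0.5515, 0.0564, 0.017]
ee_rot: [[-1.0, -0.025, -0.0], [-0.025, 1.0, -0.0], [0.0, -0.0, -1.0]]
force: [-0.1, -0.2, -0.8]
gripper_width: 0.0258
gripper_force: 0.0
```

Contact showed on the floor and the pair is released. I open a little more, rise slowly and check by numbers.

```bash
python3 -m pendant '[[[0,0,0],0,0.67],[[0,0,0],0,0.66],[[0,0,0],0,0.65],[[0,0,0],0,0.65]]'
python3 -m pendant '[[[0,0,-0.1],0,0.65],[[0,0,-0.2],0,0.65],[[0,0,-0.2],0,0.65],[[0,0,-0.3],0,0.65],[[0,0,-0.4],0,0.65],[[0,0,-0.6],0,0.65],[[0,0,-0.8],0,0.65],[[0,0,-0.8],0,0.65],[[0,0,-0.8],0,0.65],[[0,0,-0.8],0,0.65],[[0,0,-0.5],0,0.65],[[0,0,-0.2],0,0.65]]'
python3 -m pendant '[[[0,-0.4,0],0,0.65],[[0,-0.8,0],0,0.65],[[0,-0.8,0],0,0.65],[[0,-0.8,0],0,0.65],[[0,-0.8,0],0,0.65],[[0,-0.8,0],0,0.65],[[0,-0.8,0],0,0.65],[[0,-0.8,0],0,0.65],[[0,-0.8,0],0,0.65],[[0,-0.4,0],0,0.65],[[0,-0.2,0],0,0.65],[[0,0,0],0,0.65]]'
python3 - <<'E'
from h import *
T=snap('top','t9');S=snap('side','s9')
for n,s in(('top',T),('side',S)):
    h=cv2.cvtColor(s['frame'],cv2.COLOR_RGB2HSV).astype(int);H,Sa,V=h[...,0],h[...,1],h[...,2]
    m=(((H<14)|(H>172))&(Sa>70)&(V<150)).astype(np.uint8)
    c=proj(s,[.551,.06,.03]);k=np.zeros_like(m);u,v=c.astype(int);k[v-35:v+35,u-35:u+35]=1
    p=np.argwhere(m&k)[:,::-1].astype(np.float32)
    W=np.array([onz(s,*q,.035)[:2] for q in p],np.float32);print(n,len(p),cv2.boundingRect(p),cv2.minAreaRect(W))
    print(' expected z0/top px',proj(s,[.551,.056,.005]).round(),proj(s,[.551,.056,.045]).round(), proj(s,[.486,.056,.04]).round(),proj(s,[.616,.056,.04]).round())
# stored pair: dark pixels in back compartment from top
f=T['frame'].mean(2);P0=proj(T,[.64,.18,.03]);P1=proj(T,[.46,.10,.03]);u0,u1=sorted((int(P0[0]),int(P1[0])));v0,v1=sorted((int(P0[1]),int(P1[1])))
g=f[v0+4:v1-4,u0+4:u1-4];p=np.argwhere(g<90)[:,::-1].astype(np.float32)+[u0+4,v0+4];W=np.array([onz(T,*q,.035)[:2] for q in p],np.float32);print('stored',len(p),cv2.minAreaRect(W))
E
```

```text
time: 27.93
tcp_pos: [0.5514, 0.0564, 0.0171]
ee_rot: [[-1.0, -0.025, -0.0], [-0.025, 1.0, 0.0], [0.0, 0.0, -1.0]]
force: [0.0, -0.4, -0.6]
gripper_width: 0.0296
gripper_force: 0.0
time: 28.93
tcp_pos: [0.5522, 0.0564, 0.1912]
ee_rot: [[-1.0, -0.025, 0.004], [-0.025, 1.0, -0.0], [-0.004, -0.0, -1.0]]
force: [0.6, 0.7, 1.3]
gripper_width: 0.0298
gripper_force: 0.0
time: 29.93
tcp_pos: [0.5567, -0.1664, 0.1874]
ee_rot: [[-1.0, -0.024, -0.001], [-0.024, 1.0, 0.0], [0.001, 0.0, -1.0]]
force: [-0.3, 0.1, -0.4]
gripper_width: 0.0296
gripper_force: 0.0
top 77 (247, 149, 9, 41) ((0.5557504892349243, 0.05753853917121887), (0.1251211315393448, 0.01933528482913971), 2.463813543319702)
 expected z0/top px [252. 172.] [251. 170.] [252. 191.] [251. 150.]
side 264 (210, 200, 43, 17) ((0.5542565584182739, 0.07012666016817093), (0.13216948509216309, 0.07569506019353867), 0.9670804142951965)
 expected z0/top px [232. 213.] [232. 202.] [253. 206.] [211. 202.]
stored 218 ((0.5433604121208191, 0.1397356241941452), (0.13950413465499878, 0.026944279670715332), 7.6640520095825195)
```

By the numbers, the loose pair stands in the front compartment at (0.555, 0.057), with a top footprint of 125 x 19 mm. The stored pair is upright too. Handing in.

```bash
python3 -c "
from h import *
print(get_obs()['time'],hand_in())"
```

```text
the job is handed in; nothing more can be done
30.0333 None
```

The job is handed in at 30 s: I dragged the tray clear of the riser with the hook, laid the hook on the table away from the tray, and stood the farthest-right brown glasses in the front compartment with the stored pair still upright; I viewed 11 pictures, one over the limit of 10, and checked the final placement from image measurements rather than by eye.

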